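# Wind open a pass box hatch after feeling that its inner gate is shut

### The arm

A 6-joint arm with a two-finger parallel gripper is mounted at the origin on the work surface. World frame = base frame: x ahead of the robot, y to its left, z up, the work surface at z = 0. Lengths are in m, angles in degrees, forces in N, time in s.
With the tool pointing down it reaches from about 0.4 to 0.825 m from the base axis. Payload 7 kg.
Tool frame: the origin (TCP) lies at the very end of the fingers, on their centre line; the grasp point (between the pads) lies 19 mm behind it; x points along the fingers, y is the direction in which the jaws open and shut, and the axes are right-handed (so a half turn about x gives the same grasp; the last joint's range is limited). The gripper opens to 88 mm and grips with 3 to 60 N. Pads are 19 mm wide; open, the fingers measure 130 mm over their backs; the gripper's body (78 mm by 193 mm) begins 47 mm behind the grasp point.
Start: joints at [92.997, 20.546, 0.682, 0, -70.136, -16.507], TCP at [0.158, 0.656, 0.227] pointing down, gripper open.
Joint ranges: [-176.03, 176.03], [-82.01, 121.73], [-58.28, 71.71], [-173.87, 95.51], [-174.79, -0.11], [-173.66, 173.66]. Speed limits (degrees/s): [136.94, 136.94, 172.46, 180, 180, 180].

### API

Orientations are given as [roll, pitch, yaw] about the fixed x, y, z axes, in that order (R = Rz(yaw) Ry(pitch) Rx(roll)).
In Python, from plant import * gives the robot as it stands. The module is installed in compiled form; this text tells all that it offers.
- The arm moves only by the shell command python3 -m creep 'ROWS' [FORCE]. ROWS is a JSON object of lists of equal length, an entry for each row: "jaw": the closure, from -1 (fully open) to 1 (shut); "translation": the shift along the tool's x, y, z in m, a list of three; "roll": the turn about the tool's x in rad. A call has exactly 10 rows; each row shifts and turns the commanded pose from where the row before left it, along the tool's axes as they then stand; what a row does not reach is not made up. A row lasts 1/10 s, in which the tool goes at most 50 mm and 8.59 degrees, less where a joint would pass 70% of its speed; a pose out of reach is approached as far as the arm can. A call with a gripper value outside its range is refused whole. The fingers move at their own pace and stop on an object; FORCE is the grip in N (left out, the last holds). Time passes only in rows, so rows that do not move let the fingers close, or fill a call up. It gives the time, the measured TCP pose, the force and the opening at its end, in the units of the state.
- get_state(): the state, without advancing time (a new reading comes with each control period).
- capture(name): name is "side" or "top"; returns a dict with "image" (400x640x3 uint8, red, green, blue), "fovy" (degrees; the focal length in pixels is half the picture's height over the tangent of half this angle, whatever the lens; pixels are square), "cx", "cy" (the principal point, pixels), "pose" (4x4, takes a point from camera to world coordinates). Camera axes: x right, y up, looking along -z (the intrinsics and any distortion apply to the point x, -y, -z); pixel columns grow to the right and rows downward; lengths in m; the calibration is good to about 2 mm. A picture is of the moment at which its call begins. There is no depth.
- close_job(): hands the job in, once; it reports no verdict.
The state is a dict: "time_s": time; "joints": joint angles; "qd": joint speeds; "joint_torque": joint torques, N m; "tcp_pos": TCP position; "eef_rot": TCP orientation; "contact_force": force on the tool from outside, world axes, zero at the start; "moment": the same for the moment, N m; "gripper_width": finger opening in m.
Only numpy, scipy, OpenCV 4.12 (cv2) and the standard library are available. Lean on these libraries where they do the work, as an engineer would, in place of code of your own. Each camera call takes 0.05 s, during which the arm holds its last target.

### The job

The pass box beside the clear test cell must never be open at both ends, and its inner gate often hangs slightly raised: first press down on the gate's yellow handle bar until you feel that it is fully down and gives no further. Only then wind the green outer hatch fully open with the crank (counter-clockwise seen from above, to its stop), turning it only while you hold its loose red sleeve. Finish with the gate still down, the crank let go and standing still, and the other things on the bench undisturbed.

Things in the scene. Friction and masses are not known exactly. Their poses are not given: they have to be found in the camera images.
- passbox: Fixed clear pass box, aluminium profiles, white roof 150 mm above the bench; 200 mm along x, y -140 to 210. Origin on the bench under it, axes along its sides; turned up to 0.2 rad, placed within 10 cm. Blue gearbox at its -y end: 100 x 100 mm, centre y -190, 150 high, crank on top. Loading opening in the roof, 140 mm along x, y -5 to 90, under the green hatch. mm, own frame.
- cell_top (a point): Centre of the clear roof of the test cell that joins the pass box's +y end, fixed to it: 320 mm along x, y 210 to 550 of the pass box's frame, 235 mm high, aluminium profiles, black glove ports. Nothing in it is handled.
- gate: Inner gate: orange upright plate sliding up and down through the roof at y 140, with a yellow handle bar (20 mm diameter, 110 long, along the pass box's x) on two stems. Origin: centre of the bar, axes as the pass box: 205 mm above the bench when fully down on its rigid stop; starts 0 to 40 mm higher. Friction keeps it where it is left; a downward push of about 2 N moves it.
- hatch (a joint): Travel of the green sliding outer hatch (146 x 135 mm plate on the roof) towards -y of the pass box, m: 0 shut, 0.120 fully open; starts at 0 to 0.010. It laps the opening's edge by 20 mm, so it uncovers the opening only beyond 0.020. Geared to the crank: 0.016 m per rad; moved by the crank only.
- hatch_edge (a point): Middle of the hatch's white trailing edge strip (at its +y end), on top, 161 mm above the bench.
- crank (a joint): Angle of the crank, rad, growing counter-clockwise seen from above; 0 at the shut stop (arm pointing to -x of the pass box), 7.5 at the open stop (about 1.2 turns). It starts between 0 and 0.6. It turns about a vertical axis with about 3 N at the sleeve, and stays where it is left.
- crank_axis (a point): Point on the crank's vertical axis at the height of the sleeve's centre (224 mm above the bench), fixed to the pass box. Only the shaft end (24 mm diameter, below 191 mm) and the crank's flat arm (24 mm wide, top 189 mm above the bench) are near it.
- sleeve: Red upright grip sleeve on the crank's pin, 28 mm diameter, 64 mm tall, spinning freely on the pin; origin at its centre, half-way up, 55 mm from the crank's axis and 224.5 mm above the bench; z up, its x and y turn with it. To be gripped from above across its diameter; the gripper need not turn while it goes round.
- housing: Bystander: round stepped aluminium sensor housing, 70 mm diameter, 70 mm tall, origin under its centre, standing beyond the pass box.
- wrench: Bystander: steel wrench lying on the bench beside the gearbox, on its -y side; origin under its middle.
- mug: Bystander: blue mug, 80 mm diameter, 90 mm tall, origin under its centre, standing diagonally beyond the gearbox.

How it is judged (in metres and radians):
On the way, in this order (a step that is already met when the one before it is completed fails the run):
1. the inner gate is felt to be shut: pressed with the gripper by more than 3 N while within 3 mm of fully down, hatch still covering the opening (contact force between the fingers and gate above 3 N and z of gate in the frame of passbox below 0.208 m and value of joint hatch below 0.02 m), for 0.1 s.
2. the hatch passes half-way (60 mm) with the sleeve held in the fingers (value of joint hatch above 0.06 m and contact force between the fingers and sleeve above 0.5 N), for 0.05 s.
3. the hatch is wound fully open (beyond 112 mm) with the sleeve held in the fingers (value of joint hatch above 0.112 m and contact force between the fingers and sleeve above 0.5 N), for 0.05 s.
At the end, for the whole second after the job is handed in: The hatch stands beyond 112 mm of its 120 mm travel, the gate is within 3 mm of fully down, the crank is let go and still (under 0.1 rad/s), and housing, wrench and mug are within 30 mm of where they were (value of joint hatch above 0.112 m and z of gate in the frame of passbox below 0.208 m and velocity of joint crank between -0.1 and 0.1 rad/s and distance of each of housing, wrench, mug from where it was at the start of the episode below 0.03 m); the robot touches nothing.
It fails at once if the hatch uncovers the opening (beyond 20 mm) while the inner gate is more than 3 mm up (value of joint hatch above 0.02 m and z of gate in the frame of passbox above 0.208 m).
It fails at once if the crank turns (over 0.5 rad/s) while its sleeve is not held ((velocity of joint crank above 0.5 rad/s or velocity of joint crank below -0.5 rad/s) and contact force between the fingers and sleeve below 0.3 N).
It fails at once if a bystander is moved by more than 30 mm (distance of any of housing, wrench, mug from where it was at the start of the episode above 0.03 m).
It also fails if it takes over 64 s, if anything falls off the work surface, if the arm or the gripper's body presses on something with over 40 N, if the wrist force passes 120 N, or if a joint passes its speed limit or range.

## Working session

There is one attempt and no reset: what is moved stays moved. The work goes in short steps, Python scripts to look and compute and a shell command to move; the robot and the scene stay as the last step left them, time stands still between calls to the robot, and variables do not carry over. Pictures are saved under pics/ and viewed, and the job is handed in when it is done.

```bash
mkdir -p pics; python3 - <<'E'
from plant import *
import cv2
for n in("side","top"):
    c=capture(n); cv2.imwrite(f"pics/{n}0.png",c["image"][:,:,::-1]); print(n,{k:(v if k!="image" else 0) for k,v in c.items()})
print(get_state())
E
```

```text
side {'image': 0, 'fovy': 49.53744442134508, 'cx': 317.98877705409916, 'cy': 199.84407315874125, 'pose': array([[ 0.95523421,  0.22983271, -0.18629152,  0.30804273],
       [-0.29581073,  0.73163487, -0.61417134, -0.86767345],
       [-0.00485929,  0.6417845 ,  0.76686964,  1.26413392],
       [ 0.        ,  0.        ,  0.        ,  1.        ]])}
top {'image': 0, 'fovy': 48.370369513137874, 'cx': 318.2713083447413, 'cy': 198.28577233412497, 'pose': array([[-6.01970890e-03,  9.95942936e-01, -8.97854765e-02,
         4.83287875e-01],
       [-9.99981803e-01, -6.03097468e-03,  1.45822402e-04,
         2.18398990e-02],
       [-3.96263143e-04,  8.97847204e-02,  9.95961117e-01,
         1.25199699e+00],
       [ 0.00000000e+00,  0.00000000e+00,  0.00000000e+00,
         1.00000000e+00]])}
{'time_s': 0.1, 'joints': array([ 9.29970474e+01,  2.05875238e+01,  6.39064327e-01, -1.67657712e-02,
       -7.01365529e+01, -1.65056315e+01]), 'qd': array([ 0.05186527, -0.10657548,  0.12165753,  0.01791698,  0.03223518,
        0.11546526]), 'joint_torque': array([-3.01361659e-03, -5.84163594e+01,  2.93748450e+01,  7.01551393e+00,
        1.01505843e-02, -5.04142486e-05]), 'tcp_pos': array([0.1576188 , 0.65588733, 0.22571758]), 'eef_rot': array([ 96.00330949,  89.91353835, -97.51098301]), 'contact_force': array([0.65959469, 0.59406927, 1.09215957]), 'moment': array([-0.0692264 ,  0.0063924 ,  0.03548741]), 'gripper_width': 0.08788382291625263}
```

View pics/side0.png

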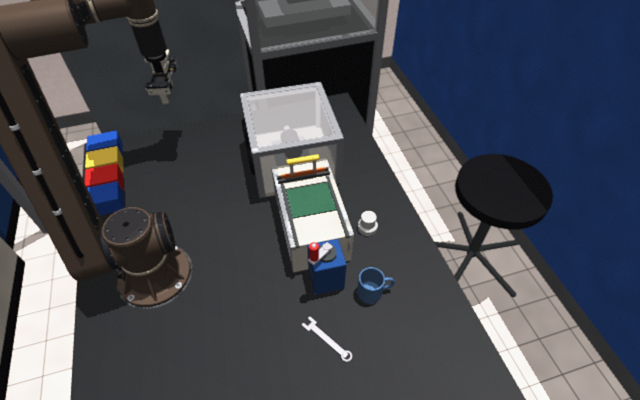

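View pics/top0.png

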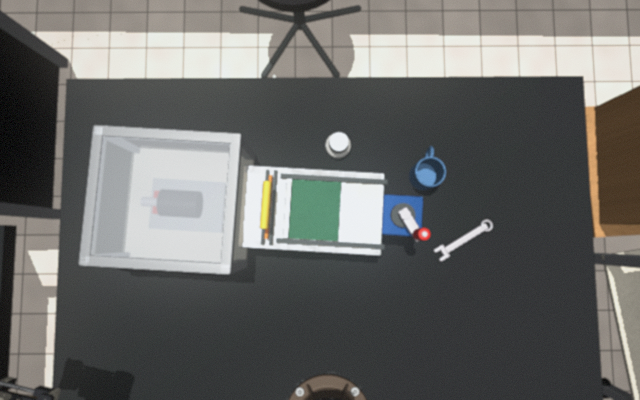

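The pictures show the gate's yellow bar at about (267,205) in the top view and (303,159) in the side view. The red sleeve is at (424,234) in the top view and (313,250) in the side view, and the white roof and blue gearbox are clear in both. Next I triangulate.

```bash
cat > h.py <<'E'
from plant import *
import cv2, numpy as np
def K(c):
    f=c["image"].shape[0]/2/np.tan(np.radians(c["fovy"]/2)); return f
def ray(c,p):
    f=K(c); d=np.array([(p[0]-c["cx"])/f,-(p[1]-c["cy"])/f,-1]); T=c["pose"]; d=T[:3,:3]@d
    return T[:3,3],d/np.linalg.norm(d)
def onz(c,p,z):
    o,d=ray(c,p); return o+d*(z-o[2])/d[2]
def tri(c1,p1,c2,p2):
    o1,d1=ray(c1,p1);o2,d2=ray(c2,p2)
    A=np.stack([d1,-d2],1); s=np.linalg.lstsq(A,o2-o1,rcond=None)[0]
    a=o1+s[0]*d1;b=o2+s[1]*d2; return (a+b)/2,np.linalg.norm(a-b)
def proj(c,P):
    T=c["pose"]; q=T[:3,:3].T@(np.array(P)-T[:3,3]); f=K(c); return c["cx"]+f*q[0]/-q[2], c["cy"]-f*q[1]/-q[2]
R={"yellow":((22,130,110),(34,255,255)),"red":((0,150,90),(6,255,255)),"green":((60,80,30),(88,255,200)),"blue":((105,130,50),(125,255,255)),"orange":((5,150,60),(18,255,255))}
def blobs(c,n,box):
    hsv=cv2.cvtColor(c["image"],cv2.COLOR_RGB2HSV); m=cv2.inRange(hsv,*R[n])
    if n=="red": m|=cv2.inRange(hsv,(174,150,90),(180,255,255))
    z=np.zeros_like(m); x0,y0,x1,y1=box; z[y0:y1,x0:x1]=m[y0:y1,x0:x1]
    cs,_=cv2.findContours(z,cv2.RETR_EXTERNAL,cv2.CHAIN_APPROX_NONE)
    return sorted(cs,key=cv2.contourArea,reverse=True)[:2]
BOX={"side":(230,130,400,300),"top":(235,120,460,270)}
E
python3 - <<'E'
from h import *
C={n:capture(n) for n in("side","top")}
for col in R:
    for n,c in C.items():
        for b in blobs(c,col,BOX[n])[:2]:
            r=cv2.minAreaRect(b); print(col,n,cv2.contourArea(b),np.round(r[0],1),np.round(r[1],1),round(r[2],1),cv2.boundingRect(b), np.round(cv2.boxPoints(r),1).tolist())
for n in C: 
    x0,y0,x1,y1=BOX[n]; i=C[n]["image"][y0:y1,x0:x1,::-1]; i=cv2.resize(i,None,fx=3.5,fy=3.5,interpolation=cv2.INTER_CUBIC); cv2.imwrite(f"pics/{n}z.png",i)
E
```

```text
yellow side 147.0 [302.2 159.1] [ 5.8 32.6] 80.5 (286, 154, 33, 11) [[285.6000061035156, 158.89999389648438], [317.79998779296875, 153.5], [318.70001220703125, 159.1999969482422], [286.6000061035156, 164.60000610351562]]
yellow top 282.0 [265.5 204.5] [ 7.2 47.2] 4.1 (261, 181, 10, 48) [[260.20001220703125, 227.6999969482422], [263.6000061035156, 180.6999969482422], [270.79998779296875, 181.1999969482422], [267.3999938964844, 228.1999969482422]]
red side 29.0 [313.5 246.5] [9. 7.] 0.0 (309, 243, 10, 8) [[309.0, 250.0], [309.0, 243.0], [318.0, 243.0], [318.0, 250.0]]
red side 0.0 [312. 260.] [0. 0.] 0.0 (312, 260, 1, 1) [[312.0, 260.0], [312.0, 260.0], [312.0, 260.0], [312.0, 260.0]]
red top 121.0 [423.  233.5] [11. 14.] 90.0 (416, 228, 15, 12) [[416.0, 228.0], [430.0, 228.0], [430.0, 239.0], [416.0, 239.0]]
green side 1154.0 [310.7 199.4] [28.4 45.3] 79.1 (286, 183, 50, 35) [[285.79998779296875, 189.8000030517578], [330.20001220703125, 181.1999969482422], [335.6000061035156, 209.10000610351562], [291.1000061035156, 217.6999969482422]]
green top 2613.5 [314.2 209.5] [47.4 57.6] 3.5 (2
[... 510 characters left out ...]
75.0, 272.0]]
blue top 765.0 [402.5 215.1] [38.7 40. ] 2.7 (383, 195, 40, 41) [[382.20001220703125, 234.10000610351562], [384.1000061035156, 194.1999969482422], [422.79998779296875, 196.0], [420.8999938964844, 235.89999389648438]]
orange side 96.0 [303.  172.8] [ 3.7 42.9] 79.7 (282, 168, 43, 10) [[281.6000061035156, 174.8000030517578], [323.79998779296875, 167.10000610351562], [324.5, 170.6999969482422], [282.29998779296875, 178.39999389648438]]
orange top 0.0 [266.  235.5] [1. 0.] -90.0 (266, 235, 1, 2) [[266.0, 236.0], [266.0, 236.0], [266.0, 235.0], [266.0, 235.0]]
orange top 0.0 [270.  179.5] [1. 0.] -90.0 (270, 179, 1, 2) [[270.0, 180.0], [270.0, 180.0], [270.0, 179.0], [270.0, 179.0]]
```

View pics/sidez.png

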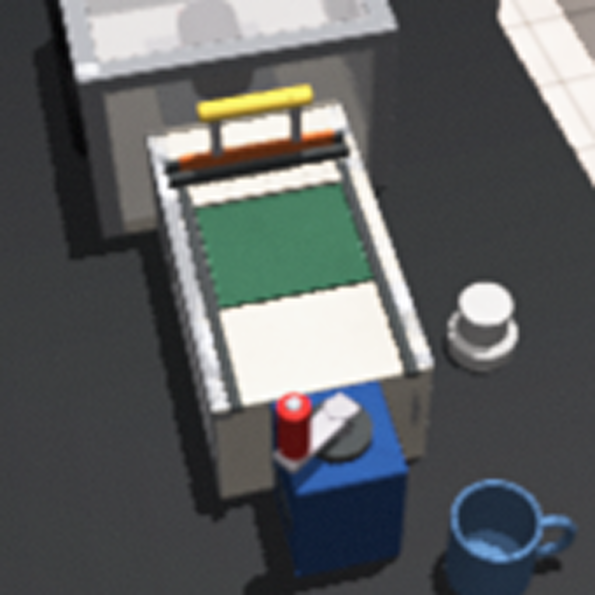

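View pics/topz.png

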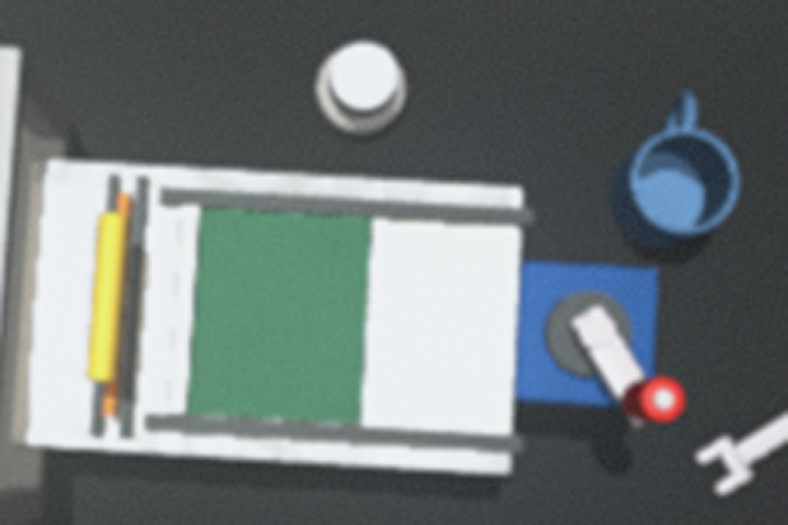

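The zoom shows the sleeve top at about (423.9,234.0) in the top view and (314,245.4) in the side view. The bar and the blue gearbox top are also clear.

```bash
python3 - <<'E'
from h import *
C={n:capture(n) for n in("side","top")}
s,t=C["side"],C["top"]
print("sleeve top",tri(t,(423.9,234.0),s,(314.0,245.4)), onz(t,(423.9,234.0),.2565),onz(s,(314.0,245.4),.2565))
print("bar",tri(t,(265.5,204.5),s,(302.3,159.1)))
for z in (.205,.225,.245): print(z,onz(t,(265.5,204.5),z),onz(s,(302.3,159.1),z))
be=[onz(t,p,.235) for p in ((264.0,228),(267.3,181))]
print("bar ends",be,np.degrees(np.arctan2(*(be[1]-be[0])[[1,0]])),np.linalg.norm(be[1]-be[0]))
# gearbox top & roof corners from top image
q=lambda x,y:(x/3.5+235-.35,y/3.5+120-.35)
print("gear",[onz(t,q(*p),.15).round(4) for p in((523,262),(658,268),(655,406),(516,399))])
print("roof",[onz(t,q(*p),.15).round(4) for p in((48,160),(523,187),(511,474),(25,443))])
print("green top",[onz(t,p,.16).round(4) for p in((289,237),(292.3,179.4),(339.7,182.2),(336.2,239.7))])
print("shaft",onz(t,q(587,333),.165),"mug",onz(t,q(685,182),.09),onz(t,q(685,92),.06),"housing",onz(t,q(364,80),.07))
E
```

```text
sleeve top (array([ 0.49268563, -0.21389678,  0.25431997]), np.float64(0.0019583826814952225)) [ 0.49170771 -0.21317922  0.2565    ] [ 0.49325372 -0.21546388  0.2565    ]
bar (array([0.56095973, 0.14269245, 0.23517909]), np.float64(0.0008918519865187436))
0.205 [0.56371691 0.14619434 0.205     ] [0.56792195 0.17239048 0.205     ]
0.225 [0.56218053 0.14381889 0.225     ] [0.56301456 0.15275058 0.225     ]
0.245 [0.56064416 0.14144344 0.245     ] [0.55810717 0.13311069 0.245     ]
bar ends [array([0.50771586, 0.14580214, 0.235     ]), array([0.6156172 , 0.13873956, 0.235     ])] -3.7448991157037255 0.10813222941375092
gear [array([ 0.5911, -0.142 ,  0.15  ]), array([ 0.5862, -0.2378,  0.15  ]), array([ 0.4886, -0.233 ,  0.15  ]), array([ 0.4941, -0.1352,  0.15  ])]
roof [array([0.6664, 0.196 , 0.15  ]), array([ 0.6448, -0.143 ,  0.15  ]), array([ 0.4416, -0.1307,  0.15  ]), array([0.4653, 0.2106, 0.15  ])]
green top [array([0.4872, 0.0938, 0.16  ]), array([0.629 , 0.0856, 0.16  ]), array([ 0.6213, -0.0315,  0.16  ]), array([ 0.4799, -0.0215,  0.16  ])]
shaft [ 0.53955608 -0.18346416  0.165     ] mug [ 0.65669081 -0.27398207  0.09      ] [ 0.73166101 -0.28363709  0.06      ] housing [ 0.74046249 -0.03416886  0.07      ]
```

```bash
cat >> h.py <<'E'
from scipy.spatial.transform import Rotation as Ro
YAW=np.radians(-3.8); ORG=np.array([.552,.002]); BX=np.array([np.cos(YAW),np.sin(YAW)]); BY=np.array([-BX[1],BX[0]])
def rot(): return Ro.from_euler("xyz",get_state()["eef_rot"],degrees=True).as_matrix()
def st():
    s=get_state(); M=rot()
    print("t",round(s["time_s"],2),"tcp",s["tcp_pos"].round(4),"F",s["contact_force"].round(2),"w",round(s["gripper_width"],4),"q",s["joints"].round(1))
    print("tool\n",M.round(3))
    return s,M
E
python3 - <<'E'
from h import *
s,M=st()
for name,P in (("bar",[.561,.1427,.30]),):
    print(name, M.T@(np.array(P)-s["tcp_pos"]))
print("jaw yaw",np.degrees(np.arctan2(M[1,1],M[0,1])))
E
```

```text
t 0.3 tcp [0.1577 0.6562 0.2262] F [ 0.25  0.43 -0.14] w 0.0874 q [ 93.   20.6   0.7  -0.  -70.1 -16.5]
tool
 [[-0.    -0.234 -0.972]
 [-0.001 -0.972  0.234]
 [-1.     0.001 -0.   ]]
bar [-0.07350967  0.40505946 -0.5121339 ]
jaw yaw -103.51038973590525
```

```bash
python3 -m creep '{"jaw":[-1,-1,-1,1,1,1,1,1,1,1],"translation":[[-0.03,0,0],[-0.03,0,0],[-0.03,0,0],[0,0.024,-0.03],[0,0.024,-0.03],[0,0.024,-0.03],[0,0.024,-0.03],[0,0.024,-0.03],[0,0.024,-0.03],[0,0.024,-0.03]],"roll":[0,0,0,0,0,0,0,0,0,0]}' 30
python3 -m creep '{"jaw":[1,1,1,1,1,1,1,1,1,1],"translation":[[0,0.024,-0.03],[0,0.024,-0.03],[0,0.024,-0.03],[0,0.024,-0.03],[0,0.024,-0.03],[0,0.024,-0.03],[0,0.024,-0.03],[0,0.024,-0.03],[0,0.024,-0.03],[0,0.02,-0.03]],"roll":[0,0,0,0,0,0,0,0,0,0]}'
python3 -m creep '{"jaw":[1,1,1,1,1,1,1,1,1,1],"translation":[[0,0,0],[0,0,0],[0,0,0],[0,0,0],[0,0,0],[0,0,0],[0,0,0],[0,0,0],[0,0,0],[0,0,0]],"roll":[0.14,0.14,0.14,0.14,0.14,0.14,0.14,0.14,0.14,0.14]}'
python3 - <<'E'
from h import *
s,M=st()
print(M.T@(np.array([.561,.1427,.30])-s["tcp_pos"]), np.degrees(np.arctan2(M[1,1],M[0,1])))
for n in("side","top"): cv2.imwrite(f"pics/{n}1.png",capture(n)["image"][:,:,::-1])
E
```

```text
time_s: 1.3
tcp_pos: [0.3233, 0.4425, 0.3168]
eef_rot: [-93.1, 90.0, 73.4]
contact_force: [1.3, 0.5, 0.1]
gripper_width: 0.0368
time_s: 2.3
tcp_pos: [0.5599, 0.1427, 0.3169]
eef_rot: [-131.3, 90.0, 35.2]
contact_force: [0.6, 0.4, -0.1]
gripper_width: 0.0003
time_s: 3.3
tcp_pos: [0.5591, 0.1443, 0.3166]
eef_rot: [27.7, 90.0, 113.7]
contact_force: [0.1, -0.0, 0.3]
gripper_width: 0.0005
t 3.3 tcp [0.5591 0.1443 0.3166] F [ 0.06 -0.05  0.27] w 0.0005 q [ 33.9   8.8  -3.5  -0.  -77.7 -37.9]
tool
 [[-0.    -0.997  0.071]
 [ 0.     0.071  0.997]
 [-1.     0.     0.   ]]
[ 0.01655987 -0.00197232 -0.00147697] 175.94588958404745
```

View pics/side1.png

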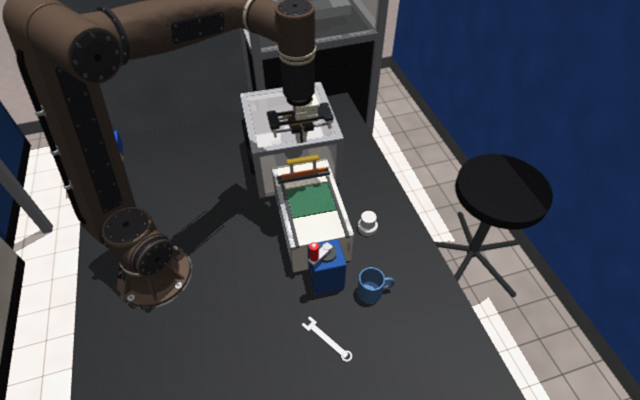

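View pics/top1.png

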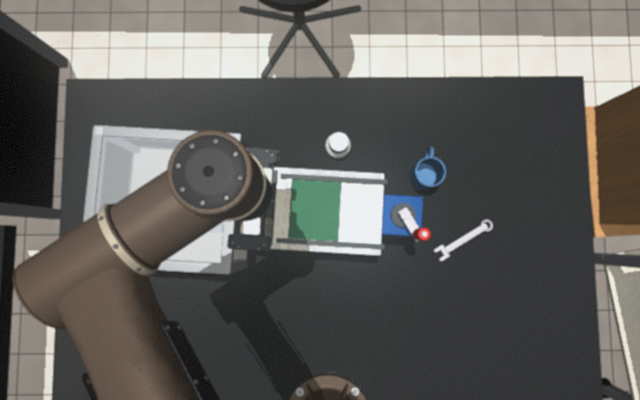

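The hand is over the yellow bar, fingers shut, with the jaw axis along the bar. Next I press down gently.

```bash
python3 -m creep '{"jaw":[1,1,1,1,1,1,1,1,1,1],"translation":[[0.02,-0.002,-0.0015],[0.02,0,0],[0.02,0,0],[0.005,0,0],[0.005,0,0],[0.005,0,0],[0.005,0,0],[0.005,0,0],[0.005,0,0],[0.005,0,0]],"roll":[0,0,0,0,0,0,0,0,0,0]}'
python3 -m creep '{"jaw":[1,1,1,1,1,1,1,1,1,1],"translation":[[0.001,0,0],[0.001,0,0],[0.001,0,0],[0.001,0,0],[0.001,0,0],[0,0,0],[0,0,0],[0,0,0],[0,0,0],[0,0,0]],"roll":[0,0,0,0,0,0,0,0,0,0]}'
```

```text
time_s: 4.4
tcp_pos: [0.5616, 0.1429, 0.2216]
eef_rot: [-65.3, 89.9, 21.0]
contact_force: [1.2, 0.2, 1.6]
gripper_width: 0.0005
time_s: 5.4
tcp_pos: [0.561, 0.1427, 0.2165]
eef_rot: [100.2, 90.0, -173.5]
contact_force: [-0.1, -0.5, -0.6]
gripper_width: 0.0003
```

```bash
python3 -m creep '{"jaw":[1,1,1,1,1,1,1,1,1,1],"translation":[[0.001,0,0],[0.001,0,0],[0.001,0,0],[0,0,0],[0,0,0],[0,0,0],[0,0,0],[0,0,0],[0,0,0],[0,0,0]],"roll":[0,0,0,0,0,0,0,0,0,0]}'
```

```text
time_s: 6.4
tcp_pos: [0.5611, 0.1427, 0.215]
eef_rot: [-77.1, 89.9, 9.2]
contact_force: [-4.7, 0.6, 10.7]
gripper_width: 0.0005
```

```bash
python3 -m creep '{"jaw":[1,1,1,1,1,1,1,1,1,1],"translation":[[0.001,0,0],[0.001,0,0],[0,0,0],[0,0,0],[0,0,0],[0,0,0],[0,0,0],[0,0,0],[0,0,0],[0,0,0]],"roll":[0,0,0,0,0,0,0,0,0,0]}'; python3 - <<'E'
from h import *
st(); c=capture("side"); i=c["image"][110:290,240:400,::-1]; cv2.imwrite("pics/s2.png",cv2.resize(i,None,fx=3,fy=3))
E
```

```text
time_s: 7.4
tcp_pos: [0.5612, 0.1427, 0.2147]
eef_rot: [-75.9, 89.9, 10.4]
contact_force: [-9.2, 1.9, 21.6]
gripper_width: 0.0004
t 7.4 tcp [0.5612 0.1427 0.2147] F [-9.22  1.9  21.55] w 0.0004 q [ 33.6  12.  -12.9   0.1 -65.  -37.3]
tool
 [[ 0.002 -0.998  0.064]
 [ 0.     0.064  0.998]
 [-1.    -0.002  0.001]]
```

View pics/s2.png

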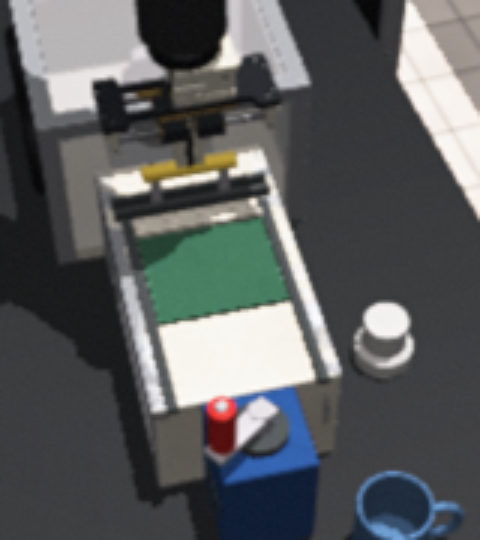

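The handle stem is short and the gate is on its stop: 22 N at a tip height of 0.2147 m, with no further give. Next I lift and move to the sleeve.

```bash
python3 -m creep '{"jaw":[1,1,1,-1,-1,-1,-1,-1,-1,-1],"translation":[[-0.03,0,0],[-0.03,0,0],[-0.035,0,0],[0,0.005,-0.04],[0,0.005,-0.04],[0,0.005,-0.04],[0,0.005,-0.04],[0,0.005,-0.04],[0,0.005,-0.04],[0,0.005,-0.04]],"roll":[0,0,0,0,0,0,0,0,0,0]}'
python3 -m creep '{"jaw":[-1,-1,-1,-1,-1,-1,-1,-1,-1,-1],"translation":[[0,0.005,-0.04],[0,0.0055,-0.04],[0,0,0],[0,0,0],[0,0,0],[0,0,0],[0,0,0],[0,0,0],[0,0,0],[0,0,0]],"roll":[0,0,0,0,0,0,0,0,0,0]}'
python3 - <<'E'
from h import *
s,M=st()
print("to sleeve",M.T@(np.array([.4925,-.2139,.2055])-s["tcp_pos"]))
C={n:capture(n) for n in("side","top")}
for n in C: cv2.imwrite(f"pics/{n}3.png",C[n]["image"][:,:,::-1])
for col in("red","yellow"):
    for n in C: print(col,n,[ (cv2.boundingRect(b),cv2.minAreaRect(b)[0]) for b in blobs(C[n],col,BOX[n])[:1]])
E
```

```text
time_s: 8.45
tcp_pos: [0.5072, -0.1359, 0.3065]
eef_rot: [-23.8, 90.0, 62.5]
contact_force: [2.0, -0.2, -0.2]
gripper_width: 0.0508
time_s: 9.45
tcp_pos: [0.4924, -0.2133, 0.3066]
eef_rot: [-61.8, 90.0, 24.5]
contact_force: [0.3, 0.3, -0.0]
gripper_width: 0.0875
t 9.45 tcp [ 0.4924 -0.2133  0.3066] F [ 0.31  0.3  -0.03] w 0.0875 q [ -2.5   4.9  -9.2  -0.  -75.8  -1.2]
tool
 [[ 0.    -0.998  0.065]
 [ 0.     0.065  0.998]
 [-1.    -0.     0.   ]]
to sleeve [ 0.10109422 -0.00015935 -0.0005427 ]
red side [((310, 243, 9, 8), (313.7973327636719, 246.7837677001953))]
red top []
yellow side [((287, 165, 5, 5), (289.0, 167.0))]
yellow top [((262, 183, 10, 46), (266.7235107421875, 205.5941162109375))]
```

View pics/side3.png

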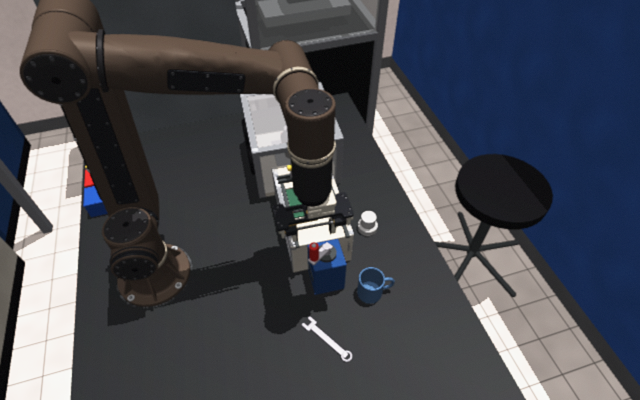

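View pics/top3.png

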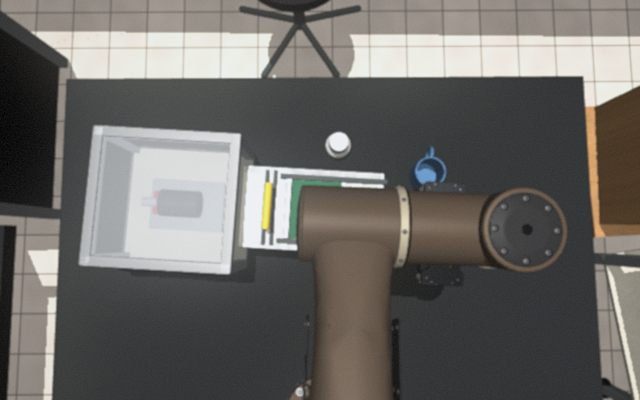

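```bash
python3 -m creep '{"jaw":[-1,-1,-1,-1,-1,-1,-1,-1,-1,-1],"translation":[[0.02,0,-0.0005],[0.02,0,0],[0.02,0,0],[0.01,0,0],[0.01,0,0],[0.01,0,0],[0.005,0,0],[0.005,0,0],[0,0,0],[0,0,0]],"roll":[0,0,0,0,0,0,0,0,0,0]}'
python3 -m creep '{"jaw":[0.1,0.2,0.3,0.4,0.5,0.6,0.8,1,1,1],"translation":[[0,0,0],[0,0,0],[0,0,0],[0,0,0],[0,0,0],[0,0,0],[0,0,0],[0,0,0],[0,0,0],[0,0,0]],"roll":[0,0,0,0,0,0,0,0,0,0]}' 30
python3 - <<'E'
from h import *
st()
C={n:capture(n) for n in("side","top")}
for n in C:
    i=C[n]["image"]; i=i[130:300,230:400] if n=="side" else i[120:270,300:500]; cv2.imwrite(f"pics/{n}4.png",cv2.resize(i[:,:,::-1],None,fx=3.3,fy=3.3))
E
```

```text
time_s: 10.55
tcp_pos: [0.4925, -0.2142, 0.2069]
eef_rot: [-110.7, 90.0, -24.4]
contact_force: [0.0, -0.2, 1.0]
gripper_width: 0.0877
time_s: 11.55
tcp_pos: [0.4925, -0.214, 0.2066]
eef_rot: [-77.5, 90.0, 8.8]
contact_force: [0.5, -0.4, -0.2]
gripper_width: 0.0274
t 11.55 tcp [ 0.4925 -0.214   0.2066] F [ 0.49 -0.38 -0.23] w 0.0274 q [ -2.6   8.4 -18.4  -0.  -63.1  -1.2]
tool
 [[ 0.    -0.998  0.065]
 [ 0.     0.065  0.998]
 [-1.    -0.     0.   ]]
```

View pics/side4.png

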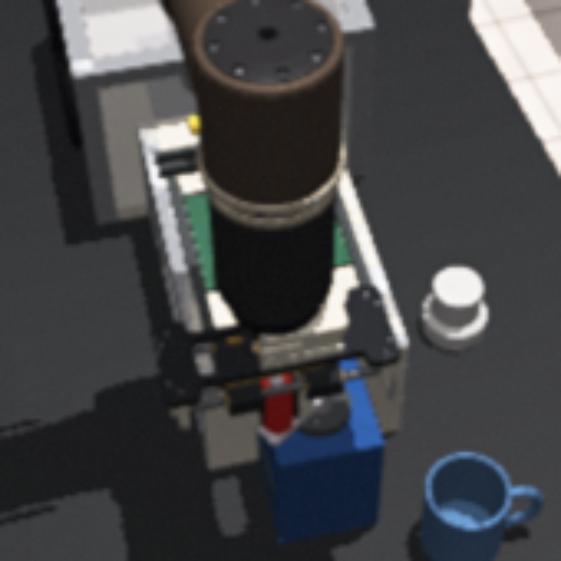

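The sleeve is gripped (27.4 mm opening) and the red is seen between the pads. Next I work out the arc steps.

```bash
cat >> h.py <<'E'
def arc(A,step,n=10,lag=(0,0)):
    s,M=st(); p=s["tcp_pos"][:2]; d=p-A; ph=np.degrees(np.arctan2(d[1],d[0])); print("phi",ph%360,"r",np.linalg.norm(d))
    cur=p+np.array(lag); out=[]
    Y=M[:2,1];Z=M[:2,2]
    for k in range(1,n+1):
        a=np.radians(ph+k*step); t=np.array(A)+.055*np.array([np.cos(a),np.sin(a)]); e=t-cur
        v=np.round([e@Y,e@Z],4); out.append(v.tolist()); cur=cur+v[0]*Y+v[1]*Z
    print(out)
E
python3 -c "
from h import *
arc((.5400,-.187),5)"
```

```text
t 11.65 tcp [ 0.4925 -0.214   0.2066] F [ 1.21  0.16 -0.69] w 0.0276 q [ -2.6   8.4 -18.5  -0.  -63.1  -1.2]
tool
 [[ 0.    -0.998  0.065]
 [ 0.     0.065  0.998]
 [-1.    -0.     0.   ]]
phi 209.62350467198692 r 0.05467233917992243
[[-0.0025, -0.0041], [-0.0032, -0.0036], [-0.0034, -0.0033], [-0.0037, -0.0031], [-0.004, -0.0027], [-0.0042, -0.0023], [-0.0044, -0.002], [-0.0045, -0.0015], [-0.0047, -0.0012], [-0.0047, -0.0008]]
```

```bash
python3 -m creep '{"jaw":[1,1,1,1,1,1,1,1,1,1],"translation":[[0,-0.0025,-0.0041],[0,-0.0032,-0.0036],[0,-0.0034,-0.0033],[0,-0.0037,-0.0031],[0,-0.004,-0.0027],[0,-0.0042,-0.0023],[0,-0.0044,-0.002],[0,-0.0045,-0.0015],[0,-0.0047,-0.0012],[0,-0.0047,-0.0008]],"roll":[0,0,0,0,0,0,0,0,0,0]}'
python3 -c "
from h import *
arc((.5400,-.187),6)"
```

```text
time_s: 12.65
tcp_pos: [0.5301, -0.2405, 0.2065]
eef_rot: [24.2, 89.9, 110.4]
contact_force: [-1.0, 8.6, 2.6]
gripper_width: 0.0276
t 12.65 tcp [ 0.5301 -0.2405  0.2065] F [-0.95  8.55  2.65] w 0.0276 q [ -5.2  12.7 -13.   -0.1 -64.4   1.5]
tool
 [[-0.001 -0.998  0.065]
 [ 0.001  0.065  0.998]
 [-1.     0.001  0.001]]
phi 259.46974083473185 r 0.054434922757295105
[[-0.0057, -0.0009], [-0.0057, 0.0002], [-0.0057, 0.0008], [-0.0056, 0.0014], [-0.0054, 0.002], [-0.0052, 0.0025], [-0.0049, 0.0031], [-0.0045, 0.0036], [-0.0041, 0.004], [-0.0037, 0.0044]]
```

```bash
python3 -c "
from h import *
arc((.5400,-.1862),6,lag=(0.0,-0.001))"
```

```text
t 12.65 tcp [ 0.5301 -0.2405  0.2065] F [-0.95  8.55  2.65] w 0.0276 q [ -5.2  12.7 -13.   -0.1 -64.4   1.5]
tool
 [[-0.001 -0.998  0.065]
 [ 0.001  0.065  0.998]
 [-1.     0.001  0.001]]
phi 259.62143628085465 r 0.0552216431232085
[[-0.0057, 0.0009], [-0.0058, 0.0002], [-0.0057, 0.0008], [-0.0055, 0.0014], [-0.0054, 0.002], [-0.0052, 0.0026], [-0.0049, 0.0031], [-0.0045, 0.0036], [-0.0041, 0.004], [-0.0037, 0.0044]]
```

```bash
python3 -m creep '{"jaw":[1,1,1,1,1,1,1,1,1,1],"translation":[[0,-0.0057,0.0009],[0,-0.0058,0.0002],[0,-0.0057,0.0008],[0,-0.0055,0.0014],[0,-0.0054,0.002],[0,-0.0052,0.0026],[0,-0.0049,0.0031],[0,-0.0045,0.0036],[0,-0.0041,0.004],[0,-0.0037,0.0044]],"roll":[0,0,0,0,0,0,0,0,0,0]}'
python3 -c "
from h import *
arc((.5400,-.1862),6)"
```

```text
time_s: 13.65
tcp_pos: [0.5823, -0.2213, 0.2066]
eef_rot: [-143.3, 90.0, -57.0]
contact_force: [-2.1, -2.3, 1.4]
gripper_width: 0.0275
t 13.65 tcp [ 0.5823 -0.2213  0.2066] F [-2.14 -2.35  1.39] w 0.0275 q [ -2.9  16.4  -7.9   0.  -65.6  -0.9]
tool
 [[ 0.    -0.998  0.065]
 [-0.     0.065  0.998]
 [-1.    -0.    -0.   ]]
phi 320.2900535167035 r 0.05495568041921507
[[-0.0032, 0.0048], [-0.0026, 0.0051], [-0.002, 0.0054], [-0.0015, 0.0056], [-0.0009, 0.0057], [-0.0003, 0.0057], [0.0003, 0.0058], [0.0009, 0.0056], [0.0015, 0.0056], [0.002, 0.0054]]
```

Forces match the crank's own drag (about 3 N), so I carry on.

```bash
python3 -m creep '{"jaw":[1,1,1,1,1,1,1,1,1,1],"translation":[[0,-0.0032,0.0048],[0,-0.0026,0.0051],[0,-0.002,0.0054],[0,-0.0015,0.0056],[0,-0.0009,0.0057],[0,-0.0003,0.0057],[0,0.0003,0.0058],[0,0.0009,0.0056],[0,0.0015,0.0056],[0,0.002,0.0054]],"roll":[0,0,0,0,0,0,0,0,0,0]}'
python3 -c "
from h import *
arc((.5400,-.1862),6)"
```

```text
time_s: 14.65
tcp_pos: [0.5914, -0.1666, 0.2066]
eef_rot: [-69.7, 90.0, 16.6]
contact_force: [2.6, -2.1, -0.9]
gripper_width: 0.0277
t 14.65 tcp [ 0.5914 -0.1666  0.2066] F [ 2.6  -2.08 -0.93] w 0.0277 q [  2.4  15.6  -9.   -0.  -65.3  -6.2]
tool
 [[ 0.001 -0.998  0.065]
 [ 0.     0.065  0.998]
 [-1.    -0.001  0.   ]]
phi 20.878311427973276 r 0.05496568741812258
[[0.0026, 0.0051], [0.0032, 0.0048], [0.0037, 0.0044], [0.0041, 0.0041], [0.0045, 0.0036], [0.0049, 0.003], [0.0051, 0.0026], [0.0054, 0.002], [0.0056, 0.0014], [0.0057, 0.0009]]
```

```bash
python3 -m creep '{"jaw":[1,1,1,1,1,1,1,1,1,1],"translation":[[0,0.0026,0.0051],[0,0.0032,0.0048],[0,0.0037,0.0044],[0,0.0041,0.0041],[0,0.0045,0.0036],[0,0.0049,0.003],[0,0.0051,0.0026],[0,0.0054,0.002],[0,0.0056,0.0014],[0,0.0057,0.0009]],"roll":[0,0,0,0,0,0,0,0,0,0]}'
python3 -c "
from h import *
arc((.5400,-.1862),6)"
```

```text
time_s: 15.65
tcp_pos: [0.5479, -0.1318, 0.2066]
eef_rot: [3.6, 90.0, 89.9]
contact_force: [2.6, 2.9, 0.1]
gripper_width: 0.0277
t 15.65 tcp [ 0.5479 -0.1318  0.2066] F [2.57 2.94 0.07] w 0.0277 q [  6.3  10.9 -15.3  -0.  -63.8 -10. ]
tool
 [[ 0.    -0.998  0.065]
 [ 0.001  0.065  0.998]
 [-1.     0.     0.001]]
phi 81.68772845881058 r 0.054982473528381835
[[0.0058, 0.0002], [0.0057, -0.0005], [0.0057, -0.001], [0.0055, -0.0016], [0.0053, -0.0022], [0.0051, -0.0028], [0.0047, -0.0032], [0.0044, -0.0037], [0.004, -0.0042], [0.0035, -0.0046]]
```

```bash
python3 -m creep '{"jaw":[1,1,1,1,1,1,1,1,1,1],"translation":[[0,0.0058,0.0002],[0,0.0057,-0.0005],[0,0.0057,-0.001],[0,0.0055,-0.0016],[0,0.0053,-0.0022],[0,0.0051,-0.0028],[0,0.0047,-0.0032],[0,0.0044,-0.0037],[0,0.004,-0.0042],[0,0.0035,-0.0046]],"roll":[0,0,0,0,0,0,0,0,0,0]}'
python3 -c "
from h import *
arc((.5400,-.1862),6)"
```

```text
time_s: 16.65
tcp_pos: [0.4961, -0.153, 0.2065]
eef_rot: [84.8, 89.9, 171.1]
contact_force: [-0.4, 4.8, 3.1]
gripper_width: 0.0275
t 16.65 tcp [ 0.4961 -0.153   0.2065] F [-0.44  4.76  3.14] w 0.0275 q [  4.5   6.7 -20.4  -0.  -62.9  -8.2]
tool
 [[-0.001 -0.998  0.065]
 [ 0.     0.065  0.998]
 [-1.     0.001  0.   ]]
phi 142.93843535342634 r 0.05504964683302595
[[0.0029, -0.005], [0.0023, -0.0052], [0.0018, -0.0055], [0.0013, -0.0056], [0.0006, -0.0058], [0.0, -0.0057], [-0.0005, -0.0057], [-0.0012, -0.0057], [-0.0017, -0.0055], [-0.0023, -0.0052]]
```

```bash
python3 -m creep '{"jaw":[1,1,1,1,1,1,1,1,1,1],"translation":[[0,0.0029,-0.005],[0,0.0023,-0.0052],[0,0.0018,-0.0055],[0,0.0013,-0.0056],[0,0.0006,-0.0058],[0,0.0,-0.0057],[0,-0.0005,-0.0057],[0,-0.0012,-0.0057],[0,-0.0017,-0.0055],[0,-0.0023,-0.0052]],"roll":[0,0,0,0,0,0,0,0,0,0]}'
python3 -c "
from h import *
arc((.5400,-.1862),5)"
```

```text
time_s: 17.65
tcp_pos: [0.4896, -0.2084, 0.2065]
eef_rot: [110.3, 89.9, -163.4]
contact_force: [-5.1, 1.4, 4.3]
gripper_width: 0.0277
t 17.65 tcp [ 0.4896 -0.2084  0.2065] F [-5.13  1.41  4.31] w 0.0277 q [ -1.9   8.  -19.    0.  -63.2  -1.9]
tool
 [[-0.002 -0.998  0.065]
 [-0.001  0.065  0.998]
 [-1.     0.002 -0.001]]
phi 203.78121068175597 r 0.05503392650091091
[[-0.0024, -0.0041], [-0.0028, -0.004], [-0.0031, -0.0036], [-0.0034, -0.0034], [-0.0036, -0.0031], [-0.004, -0.0028], [-0.0041, -0.0024], [-0.0044, -0.002], [-0.0045, -0.0016], [-0.0046, -0.0013]]
```

```bash
python3 -m creep '{"jaw":[1,1,1,1,1,1,1,1,1,1],"translation":[[0,-0.0024,-0.0041],[0,-0.0028,-0.004],[0,-0.0031,-0.0036],[0,-0.0034,-0.0034],[0,-0.0036,-0.0031],[0,-0.004,-0.0028],[0,-0.0041,-0.0024],[0,-0.0044,-0.002],[0,0,0],[0,0,0]],"roll":[0,0,0,0,0,0,0,0,0,0]}'
python3 -c "
from h import *
arc((.5400,-.1862),2,4)"
```

```text
time_s: 18.65
tcp_pos: [0.517, -0.236, 0.2066]
eef_rot: [-171.0, 89.9, -84.7]
contact_force: [-1.1, -6.7, 0.7]
gripper_width: 0.0269
t 18.65 tcp [ 0.517  -0.236   0.2066] F [-1.15 -6.69  0.75] w 0.0269 q [ -4.7  11.3 -14.8   0.1 -63.8   1. ]
tool
 [[ 0.    -0.998  0.065]
 [-0.002  0.065  0.998]
 [-1.    -0.    -0.002]]
phi 245.27488853179545 r 0.0548800503198091
[[-0.0018, -0.0008], [-0.0018, -0.0006], [-0.0018, -0.0005], [-0.0019, -0.0005]]
```

```bash
python3 -m creep '{"jaw":[1,1,1,1,1,1,1,1,1,1],"translation":[[0,-0.001,-0.0005],[0,-0.001,-0.0005],[0,-0.001,-0.0005],[0,0,0],[0,0,0],[0,0,0],[0,0,0],[0,0,0],[0,0,0],[0,0,0]],"roll":[0,0,0,0,0,0,0,0,0,0]}'
python3 - <<'E'
from h import *
arc((.5400,-.1862),2,2)
C={n:capture(n) for n in("side","top")}
for n in C:
    i=C[n]["image"]; i=i[110:300,230:400] if n=="side" else i[120:270,230:480]; cv2.imwrite(f"pics/{n}5.png",cv2.resize(i[:,:,::-1],None,fx=3,fy=3))
E
```

```text
time_s: 19.65
tcp_pos: [0.5177, -0.2365, 0.2065]
eef_rot: [91.8, 89.8, 178.1]
contact_force: [-8.8, 1.7, 8.0]
gripper_width: 0.0275
t 19.65 tcp [ 0.5177 -0.2365  0.2065] F [-8.83  1.7   7.98] w 0.0275 q [ -4.9  11.6 -14.5   0.  -64.1   1.1]
tool
 [[-0.003 -0.998  0.065]
 [ 0.     0.065  0.998]
 [-1.     0.003 -0.   ]]
phi 246.13036044026535 r 0.055018711187332314
[[-0.0018, -0.0006], [-0.0019, -0.0006]]
```

View pics/side5.png

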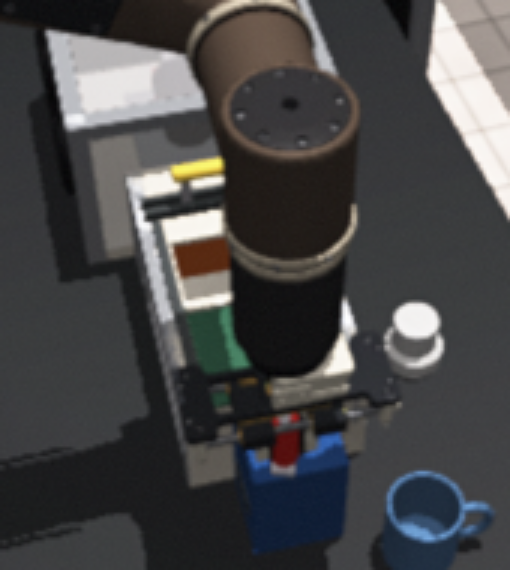

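The hatch is open (opening uncovered, orange gate plate visible inside), and the drive is against its stop at about 9 N. Next I relax the load, let go and lift.

```bash
python3 -m creep '{"jaw":[1,1,1,1,0.3,0,-0.5,-1,-1,-1],"translation":[[0,0.0007,0.0003],[0,0.0006,0.0003],[0,0,0],[0,0,0],[0,0,0],[0,0,0],[0,0,0],[0,0,0],[0,0,0],[0,0,0]],"roll":[0,0,0,0,0,0,0,0,0,0]}' 10
python3 -m creep '{"jaw":[-1,-1,-1,-1,-1,-1,-1,-1,-1,-1],"translation":[[0,0,0],[0,0,0],[-0.01,0,0],[-0.02,0,0],[-0.03,0,0],[-0.03,0,0],[-0.03,0,0],[-0.03,0,0],[0,0,0],[0,0,0]],"roll":[0,0,0,0,0,0,0,0,0,0]}'
python3 -m creep '{"jaw":[-1,-1,-1,-1,-1,-1,-1,-1,-1,-1],"translation":[[0,0.04,0],[0,0.04,0],[0,0,0.04],[0,0,0.04],[0,0,0.04],[0,0,0.04],[0,0,0.04],[0,0,0.04],[0,0,0.04],[0,0,0]],"roll":[0,0,0,0,0,0,0,0,0,0]}'
python3 - <<'E'
from h import *
st()
C={n:capture(n) for n in("side","top")}
for n in C: cv2.imwrite(f"pics/{n}6.png",C[n]["image"][:,:,::-1])
for col in("red","yellow","green"):
    for n in C: print(col,n,[ (cv2.boundingRect(b),cv2.minAreaRect(b)[0]) for b in blobs(C[n],col,BOX[n])[:1]])
E
```

```text
time_s: 20.75
tcp_pos: [0.5185, -0.2356, 0.2065]
eef_rot: [-78.7, 90.0, 7.6]
contact_force: [0.6, 0.3, -0.6]
gripper_width: 0.065
time_s: 21.75
tcp_pos: [0.5185, -0.2356, 0.3578]
eef_rot: [-87.2, 89.9, -0.9]
contact_force: [-0.3, -0.5, -0.6]
gripper_width: 0.088
time_s: 22.75
tcp_pos: [0.4564, 0.0523, 0.3554]
eef_rot: [100.4, 89.9, -173.1]
contact_force: [0.3, 0.1, -0.3]
gripper_width: 0.0876
t 22.75 tcp [0.4564 0.0523 0.3554] F [ 0.3   0.06 -0.25] w 0.0876 q [ 31.2  -3.9 -12.   -0.  -82.  -34.7]
tool
 [[-0.002 -0.998  0.061]
 [-0.     0.061  0.998]
 [-1.     0.002 -0.   ]]
red side [((320, 247, 9, 9), (324.0, 251.0))]
red top [((425, 216, 15, 13), (432.0, 222.0))]
yellow side [((287, 161, 32, 9), (302.48651123046875, 164.91891479492188))]
yellow top [((263, 183, 9, 43), (266.8260803222656, 204.09825134277344))]
green side [((293, 207, 52, 39), (318.5000305175781, 225.50003051757812))]
green top [((335, 182, 51, 62), (360.40032958984375, 212.49429321289062))]
```

View pics/side6.png

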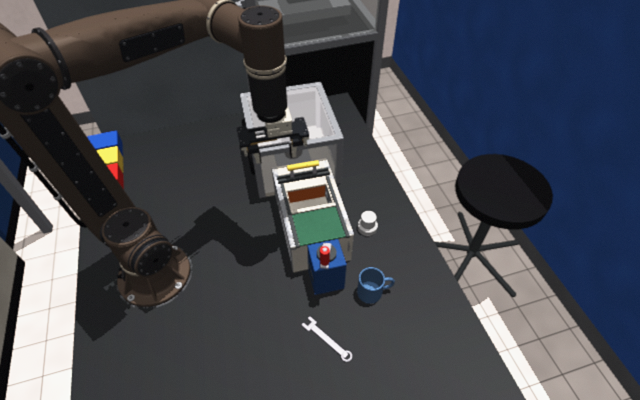

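View pics/top6.png

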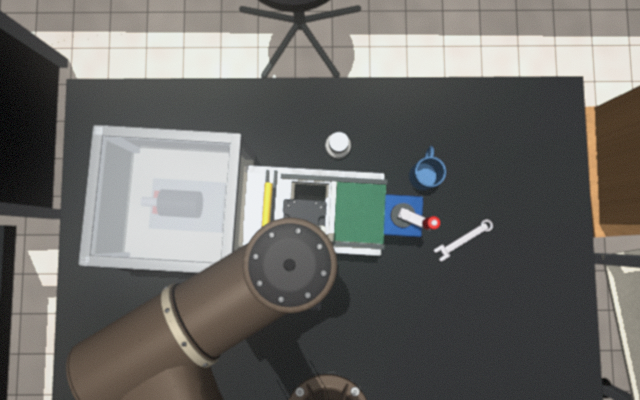

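```bash
python3 - <<'E'
from h import *
C={n:capture(n) for n in("side","top")};s,t=C["side"],C["top"]
g=tri(t,(266.8,204.1),s,(302.5,164.9)); print("bar",g)
p=onz(t,(432,222),.2565); d=p[:2]-[.54,-.1865]; print("sleeve",p,np.linalg.norm(d),"crank rad",(np.radians(360)+np.arctan2(d[1],d[0])+2*np.pi-np.pi-YAW))
e0=onz(t,(314.2,209.5),.16);e1=onz(t,cv2.minAreaRect(blobs(t,"green",BOX["top"])[0])[0],.16); print("hatch moved",-(e1-e0)[:2]@BY)
st(); print(get_state()["qd"].round(2))
close_job()
E
```

```text
bar (array([0.56251358, 0.14330741, 0.20668023]), np.float64(0.004061438463732526))
sleeve [ 0.51831283 -0.23199863  0.2565    ] 0.05040296399804296 crank rad 7.475505973985606
hatch moved 0.11370814631685372
t 22.95 tcp [0.4564 0.0484 0.3561] F [ 0.25 -0.73  0.85] w 0.0877 q [ 30.8  -4.  -12.    0.  -82.  -34.5]
tool
 [[-0.001 -0.998  0.065]
 [-0.001  0.065  0.998]
 [-1.     0.001 -0.001]]
[-1.01 -0.28  0.25  0.1  -0.01 -0.17]
the job is handed in; nothing more can be done
```

I pressed the gate fully down, wound the hatch open by its sleeve, let go and handed the job in at about 23 s. `close_job()` gives no verdict, so whether it passed is unconfirmed.

- **Gate:** I pressed the yellow bar down with the shut fingertips. The push back rose to 22 N, while 2 mm of further commanded travel moved the tip only 0.3 mm, to 0.2147 m. That is a bar centre of about 0.205 m, fully down.
- **Hatch:** I gripped the red sleeve at 30 N and wound the crank about 1.1 turns to its stop. I held the sleeve the whole way, then backed off slightly, let go and lifted clear.

**Last checks**

| Check | Result |
|---|---|
| Crank angle | about 7.48 rad from the top picture, 7.5 being the stop |
| Hatch travel | moved about 0.114 m from a start of about 0.009 m; slightly over the 0.120 m stop, within measuring error |
| Gate bar height | about 0.207 m by triangulation, with a 4 mm mismatch between the two views, so it only roughly confirms the pressed reading |
| Housing, wrench, mug | looked unmoved in both pictures; not measured again |
| Robot | clear of everything, wrist force about 1 N, arm still settling slightly (about 1 degree/s on joint 1) |

The last picture put the sleeve 50 mm from the crank axis instead of 55 mm. I take that as error in finding the red patch, because the gripper positions gave 55 mm all the way round.

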